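# Load a vial rack into the crowded sample-cooler drawer

## Task

Make room in the open cooler drawer by sliding the blue vial rack sideways, without lifting it, up against the left wall of the drawer (your left, over the blue mark). Then load the red vial rack beside it on the right, flat on the drawer floor with its grip fin towards the drawer front; the drawer opens less than the rack is long, so the red rack must go in tilted, far end first under the cooler's roof. Finally push the drawer fully shut without slamming it, leave the other things on the bench alone and never tip the red rack past about 70 degrees.

Things in the scene. Friction and masses are not known exactly. Their poses are not given: they have to be found in the camera images.
- cooler: (all sizes in mm) white sample cooler, fixed to the bench, 220 deep (x) x 250 wide (y) x 140 tall. Origin: centre of its underside; its -x face (110 from the origin) is the front, with the drawer opening; its roof over the drawer has its underside 86 above the bench, so 66 above the drawer floor. +y is its left seen from the robot
- drawer_floor (a point): centre of the aluminium drawer's inner floor, 20 above the bench, axes as the cooler's, moves with it. Inside 150 long (x -75 to +75), 160 wide (y -80 to +80); side and back walls 34 high, 6 thick; grey front panel at x -87 to -75, 186 wide, top 50 above this floor. Left half (+y) of floor and panel top marked blue, right half red
- drawer_pull (a point): middle of the steel bar handle on the drawer front, 110 long along y, 35 out from the panel's outer face, 12 thick or less, 42 above the bench
- drawer (a joint): how far the drawer is out, m: 0 shut (panel's inner face flush with the cooler's front face), 0.105 fully open (stop); slides stiffly (about 3 N) along the cooler's -x and stays where left; starts nearly fully open
- red_rack: red plastic vial rack, 130 long (x), 66 wide (y), 0.15 to 0.35 kg, standing on the bench. Origin: centre of its underside. Tray 24 high; from x -20 to +62 it carries fixed capped vials up to 42 high; at its -x end a grip fin rises from the tray: 30 long (x -63 to -33), 14 thick (y), top 62 above the underside
- red_rack_grip (a point): point to grip on the red rack's fin: 48 towards -x from the rack's origin, 50 above its underside; same axes
- blue_rack: blue vial rack, the same shape and size as the red one, standing on the drawer floor with its fin (-x end) towards the robot and its far end under the cooler's roof. Origin: centre of its underside
- blue_rack_grip (a point): point to grip on the blue rack's fin, as for the red one
- amber_bottle: amber glass solvent bottle, red cap, 76 mm dia x 150 mm tall; bystander, origin at the centre of its underside
- clear_bottle: clear glass bottle, blue cap, 70 mm dia x 130 mm tall; bystander, origin at the centre of its underside
- beaker: glass beaker, 70 mm dia x 85 mm tall; bystander, origin at the centre of its underside
- cap_tray: small yellow divided tray, 100 x 70 x 30 mm tall; bystander, origin at the centre of its underside
- white_jar: white plastic jar, black cap, 64 mm dia x 70 mm tall; bystander, origin at the centre of its underside
- screwdriver: screwdriver with orange handle, 170 mm long, lying; bystander

How it is judged:
By the outcome, as a careful person would: the job done as asked, in the order asked, and still so for the second after the job is handed in, with the robot touching nothing.
It also fails if it takes over 72 s, if anything falls off the work surface, if the arm or the gripper's body presses on something with over 40 N, if the wrist force passes 120 N, or if a joint passes its speed limit or range.

## Robot

A 6-joint arm with a two-finger parallel gripper is mounted at the origin on the work surface. World frame = base frame: x ahead of the robot, y to its left, z up, the work surface at z = 0. Lengths are in m, angles in degrees, forces in N, time in s.
With the tool pointing down it reaches from about 0.3 to 0.75 m from the base axis. Payload 8.5 kg.
Tool frame: the origin (TCP) lies midway between the tips of the shut fingers; the grasp point (between the pads) lies 19 mm behind it (env.tcp_to_grasp is the z of the grasp point in the tool frame, in m); z points along the fingers, y is the line along which they close (so a half turn about z gives the same grasp; the last joint's range is limited). The gripper opens to 85 mm and grips with 20 to 120 N. Pads are 22 mm wide; open, the fingers measure 114 mm over their backs; the gripper's body (76 mm by 85 mm) begins 54 mm behind the grasp point. The pads swing forward as they close: fully open they stand 13 mm farther back than shut.
Start: joints at [-83.956, 21.807, 74.336, -0, 83.858, -12.336], TCP at [0.173, -0.522, 0.231] pointing down, gripper open.
Joint ranges: [-178.18, 178.18], [-50.72, 133.34], [12.68, 142.11], [-81.47, 261.47], [9.98, 163.14], [-165.26, 165.26]. Speed limits (degrees/s): [136.94, 136.94, 180, 180, 180, 180].

## Interface

Orientations are given as a 3x3 rotation matrix whose columns are the frame's x, y, z axes.
In Python, from rig import env, imaging, job, models gives the robot as it stands. The module is installed in compiled form; this text tells all that it offers.
- The arm moves only by the tool jog_arm, never from a script. Its argument "plan" is text: rows parted by semicolons, each of 7 numbers parted by spaces: the turn, a rotation vector about the tool's x, y, z in degrees, then the shift along the tool's x, y, z in cm, then the closure in counts, from 0 (fully open) to 255 (shut). In form: rx ry rz x y z claw; .... A call has 1 to 10 rows; each row shifts and turns the commanded pose from where the row before left it, along the tool's axes as they then stand; what a row does not reach is not made up. A row lasts 1/12 s, in which the tool goes at most 41.7 mm and 7.16 degrees, less where a joint would pass 70% of its speed; a pose out of reach is approached as far as the arm can. A call with a gripper value outside its range is refused whole. The fingers move at their own pace and stop on an object; "grip_force" is the grip in N (left out, the last holds). Time passes only in rows, so rows that do not move let the fingers close. It gives the time, the measured TCP pose, the force, the opening and the grip force at its end, in the units of the state.
- env.observe(): the state, without advancing time (a new reading comes with each control period).
- imaging.get_image(name): name is "side" or "top" or "wrist"; returns a dict with "pixels" (480x640x3 uint8, red, green, blue), "depth" (480x640 float32, m along the optical axis (not along the pixel's ray), 0 where there is no reading), "fov_y" (degrees; the focal length in pixels is half the picture's height over the tangent of half this angle, whatever the lens; pixels are square), "cx", "cy" (the principal point, pixels), "world_from_camera" (4x4, takes a point from camera to world coordinates). Camera axes: x right, y down, z forward; pixel columns grow to the right and rows downward; lengths in m; the calibration is good to about 2 mm. The wrist camera is an equidistant fisheye: a pixel r from the principal point sees the ray r / f radians off the axis. A picture is of the moment at which its call begins.
- job.close_job(): hands the job in; it is judged then, once.
Trained networks look in the newest picture that a camera, given by its name, has taken for a name from the list of things; names that differ only in an ending like _2 or _b are one class to them, and where a whole thing is asked for, a point or a joint stands for the part that bears it (a point fixed in the world has none). Each returns a list of dicts, best first, with "confidence" (0 to 1); they miss things now and then, are a little off and sometimes report something else, mostly with a low value. They report only what shows in the picture. A call takes as long as a camera call.
- models.outline_of(camera, query): "region" (480x640 bool, what is visible of it) and "bbox" ([centre column, centre row, width, height] in pixels, round what is visible of it).
- models.tip_of(camera, query): "at" ([column, row] in pixels: a listed point, or the origin of a listed thing).
The state is a dict: "time_s": time; "q": joint angles; "qvel": joint speeds; "joint_efforts": joint torques, N m; "position": TCP position; "tool_rot": TCP orientation; "ft_force": force on the tool from outside, world axes, zero at the start; "wrist_torque": the same for the moment, N m; "grip_width": finger opening in m; "gripper_force": force on a finger pad.
Only numpy, scipy, OpenCV 4.12 (cv2) and the standard library are available. Lean on these libraries where they do the work, as an engineer would, in place of code of your own. Each camera call takes 0.05 s, during which the arm holds its last target. There are 200 camera calls.

## Working session

There is one attempt and no reset: what is moved stays moved. The work goes in short steps, Python scripts to look and compute and a tool call to move; the robot and the scene stay as the last step left them, time stands still between calls to the robot, and variables do not carry over. Pictures are saved under pics/ and viewed, at most 10 in all, crops included, and the job is handed in when it is done.

Besides the shell and the picture viewer there is one more tool, called after ">>>" as a command line: name --argument value ..., lists and objects as JSON in quotes. jog_arm: Moves the arm, as the interface text tells. Its arguments: {"type":"object","properties":{"plan":{"type":"string"},"grip_force":{"type":"number"}},"required":["plan"]}

```bash
mkdir -p pics
cat > h.py <<'E'
import numpy as np, cv2
from rig import env, imaging, job, models
def cloud(im):
    h,w=im["depth"].shape; f=h/2/np.tan(np.radians(im["fov_y"]/2))
    v,u=np.mgrid[0:h,0:w]; z=im["depth"]
    P=np.stack([(u-im["cx"])/f*z,(v-im["cy"])/f*z,z,np.ones_like(z)],-1)@np.array(im["world_from_camera"]).T
    return P[...,:3]
def save(im,n,crop=None,s=1):
    p=im["pixels"][...,::-1]
    if crop: a,b,c,d=crop; p=p[b:d,a:c]
    cv2.imwrite("pics/"+n,cv2.resize(p,None,fx=s,fy=s))
E
python3 - <<'E'
from h import *
ims={c:imaging.get_image(c) for c in("top","side")}
p=np.hstack([cv2.resize(ims[c]["pixels"],(400,300)) for c in ims]);
save(ims["top"],"top.png");save(ims["side"],"side.png")
for c in ims:
    C=cloud(ims[c]); print(c,np.round(ims[c]["world_from_camera"],3).tolist())
    for q in["cooler","drawer_floor","drawer_pull","red_rack","red_rack_grip","blue_rack","blue_rack_grip","amber_bottle","clear_bottle","beaker","cap_tray","white_jar","screwdriver"]:
        t=models.tip_of(c,q); o=models.outline_of(c,q)
        s=q
        if t:
            u,v=t[0]["at"]; s+=f" tip {t[0]['confidence']:.2f} {u:.0f},{v:.0f} {C[int(v),int(u)].round(3)}"
        if o:
            r=o[0]["region"]&(ims[c]["depth"]>0); P=C[r]; s+=f" out {o[0]['confidence']:.2f} lo {np.percentile(P,2,axis=0).round(3)} hi {np.percentile(P,98,axis=0).round(3)}"
        print(s)
print(env.observe()["time_s"], env.tcp_to_grasp)
E
```

```text
top [[0.027, -0.994, 0.106, 0.513], [-1.0, -0.026, 0.013, -0.014], [-0.01, -0.107, -0.994, 1.213], [0.0, 0.0, 0.0, 1.0]]
cooler tip 0.89 303,204 [0.706 0.05  0.143] out 0.77 lo [ 0.481 -0.057  0.017] hi [0.826 0.183 0.147]
drawer_floor tip 0.56 288,259 [0.584 0.088 0.02 ] out 0.76 lo [ 0.459 -0.002  0.016] hi [0.616 0.166 0.072]
drawer_pull tip 0.77 283,310 [0.457 0.094 0.048] out 0.68 lo [ 0.457 -0.002  0.001] hi [0.617 0.166 0.073]
red_rack tip 0.97 442,266 [ 0.576 -0.304  0.034] out 0.55 lo [ 0.515 -0.342  0.012] hi [ 0.638 -0.278  0.063]
red_rack_grip tip 0.84 448,285 [ 0.528 -0.312  0.062] out 0.38 lo [ 0.458 -0.002  0.001] hi [0.616 0.166 0.073]
blue_rack out 0.95 lo [0.518 0.011 0.04 ] hi [0.606 0.075 0.084]
blue_rack_grip tip 0.85 300,281 [0.53  0.052 0.077] out 0.55 lo [0.516 0.011 0.025] hi [0.607 0.077 0.084]
amber_bottle tip 0.92 427,198 [ 0.739 -0.249  0.1  ] out 0.73 lo [ 0.726 -0.303  0.006] hi [ 0.791 -0.235  0.153]
clear_bottle tip 0.91 474,225 [ 0.678 -0.368  0.083] out 0.71 lo [ 0.674 -0.197 -0.   ] hi [ 0.775 -0.12   0.033]
beaker tip 0.58 504,271 [ 0.565 -0.443  
[... 1230 characters left out ...]
 0.024 0.024] hi [0.614 0.084 0.081]
amber_bottle tip 0.64 294,198 [ 0.765 -0.236  0.024] out 0.96 lo [ 0.724 -0.284  0.001] hi [ 0.794 -0.229  0.15 ]
clear_bottle tip 0.70 325,179 [ 0.684 -0.358  0.029] out 0.83 lo [ 0.653 -0.4    0.004] hi [ 0.718 -0.356  0.129]
beaker tip 0.93 365,171 [ 0.56  -0.442  0.028] out 0.79 lo [ 0.531 -0.504  0.   ] hi [ 0.589 -0.437  0.086]
cap_tray tip 0.65 296,221 [ 0.687 -0.023  0.14 ] out 0.42 lo [ 0.68  -0.228 -0.003] hi [ 0.763 -0.053  0.139]
white_jar tip 0.80 337,425 [0.447 0.478 0.07 ] out 0.92 lo [0.418 0.427 0.007] hi [0.475 0.483 0.072]
screwdriver tip 0.87 250,393 [0.662 0.439 0.011] out 0.57 lo [0.588 0.418 0.01 ] hi [0.741 0.453 0.028]
2.7 -0.0187
```

View pics/top.png

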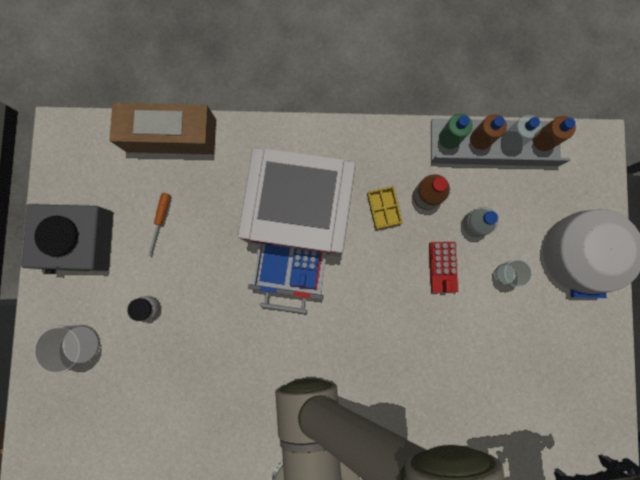

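Run:
```python
from h import *
im=imaging.get_image("top"); C=cloud(im)
def rect(name,P):
    (c,s,a)=cv2.minAreaRect((P[:,:2]*1000).astype(np.float32)); print(name,len(P),np.round(c,1),np.round(s,1),round(a,1),"z",np.median(P[:,2]).round(3))
def sel(x0,x1,y0,y1,z0,z1):
    m=(C[...,0]>x0)&(C[...,0]<x1)&(C[...,1]>y0)&(C[...,1]<y1)&(C[...,2]>z0)&(C[...,2]<z1)
    m=cv2.morphologyEx(m.astype(np.uint8),cv2.MORPH_OPEN,np.ones((2,2)))>0
    return C[m]
rect("coolertop",sel(.5,.9,-.15,.3,.13,.16))
rect("redrack",sel(.48,.66,-.36,-.25,.008,.08))
rect("redfin",sel(.48,.66,-.36,-.25,.054,.08))
rect("redvial",sel(.48,.66,-.36,-.25,.034,.048))
rect("bluefin",sel(.505,.57,0,.1,.074,.1))
rect("bluevial",sel(.54,.63,0,.1,.052,.068))
rect("panel",sel(.47,.525,-.08,.25,.062,.08))
rect("handle",sel(.41,.48,-.02,.2,.03,.06))
rect("handle",sel(.41,.486,-.02,.2,.03,.06))
rect("floor",sel(.48,.66,-.1,.25,.015,.025))
```

```text
coolertop 9809 [706.5  61.3] [273.9 340.6] 76.4 z 0.142
redrack 1360 [ 571.6 -184.3] [130.4 343.9] 1.6 z 0.03
redfin 69 [ 521.6 -173.9] [ 27.8 320.3] 2.0 z 0.061
redvial 332 [ 567.  -178.2] [116.  333.5] 2.8 z 0.041
bluefin 69 [530.4  45.5] [12.8 29.7] 81.5 z 0.08
bluevial 202 [584.   38.6] [48.5 42.9] 83.5 z 0.059
panel 376 [498.9  86.2] [199.9  30.4] 89.4 z 0.07
handle 238 [460.9  91.9] [ 30.  117.3] 0.1 z 0.045
handle 257 [464.6  91.9] [ 37.5 117.3] 0.1 z 0.045
floor 1568 [558.8  70. ] [177.6 107.9] 83.1 z 0.021
```

The top view shows the cooler at about (300,200), turned clockwise by about 7°, with its open drawer at (288,270). The blue rack is on the right half of the drawer, and the red rack stands at (444,266) with its fin towards the robot. My mask opening let stray points in, so I'll refit.

```bash
cat >> h.py <<'E'
def comp(C,x0,x1,y0,y1,z0,z1):
    m=((C[...,0]>x0)&(C[...,0]<x1)&(C[...,1]>y0)&(C[...,1]<y1)&(C[...,2]>z0)&(C[...,2]<z1)).astype(np.uint8)
    n,l,s,_=cv2.connectedComponentsWithStats(m,connectivity=4)
    return C[l==1+np.argmax(s[1:,4])] if n>1 else np.zeros((0,3))
def rect(name,P):
    if len(P)<5: print(name,"none");return
    (c,s,a)=cv2.minAreaRect((P[:,:2]*1000).astype(np.float32)); print(name,len(P),np.round(c,1),np.round(s,1),round(a,1),"z",np.median(P[:,2]).round(3))
E
python3 - <<'E'
from h import *
for cam in("top","side"):
    im=imaging.get_image(cam); C=cloud(im)
    for n,b in dict(coolertop=(.5,.9,-.15,.3,.134,.16),red=(.48,.66,-.37,-.25,.008,.08),redfin=(.48,.57,-.36,-.25,.054,.08),redvial=(.54,.66,-.37,-.25,.034,.048),
      bluefin=(.505,.57,0,.1,.074,.1),bluevial=(.54,.63,0,.12,.052,.068),panel=(.46,.53,-.08,.25,.064,.08),handle=(.41,.475,-.02,.2,.035,.06),floor=(.48,.66,-.1,.25,.01,.028)).items():
        P=comp(C,*b); rect(cam+" "+n,P)
E
```

```text
top coolertop 9774 [719.3  62.3] [250.1 223.6] 83.2 z 0.142
top red 1373 [ 576.8 -312.3] [129.2  67.9] 2.6 z 0.03
top redfin 77 [ 528.  -313.9] [29.6 14.4] 3.5 z 0.062
top redvial 46 [ 621.1 -309.6] [14.7 26.5] 80.4 z 0.042
top bluefin 72 [532.8  46.8] [13.9 29.5] 83.8 z 0.082
top bluevial 51 [575.4  21.8] [14.7 25.4] 86.9 z 0.062
top panel 370 [502.1  88.9] [185.1  12. ] 83.1 z 0.07
top handle 226 [462.3  93.5] [ 22.7 118.5] 0.0 z 0.046
top floor 1641 [562.   81.5] [159.9 108.8] 83.1 z 0.021
side coolertop 5530 [716.9  66.5] [253.6 224.3] 83.3 z 0.141
side red 687 [ 573.7 -306.1] [131.1  71.9] 4.0 z 0.029
side redfin 36 [ 526.2 -308.8] [27.7 23.8] 2.6 z 0.06
side redvial 39 [ 626.4 -306.7] [11.4 53.4] 4.8 z 0.039
side bluefin 55 [530.5  51.5] [16.3 29.5] 88.1 z 0.08
side bluevial 171 [586.8  45.3] [54. 51.] 83.8 z 0.06
side panel 254 [499.6  93.8] [186.7  12.8] 83.1 z 0.069
side handle 167 [463.6  97.3] [118.8  26.3] 87.4 z 0.045
side floor 826 [570.1  71.8] [140.6 114.9] 82.9 z 0.02
```

```bash
cat >> h.py <<'E'
from scipy.spatial.transform import Rotation as Rn
def tool(yaw,lean=0):  # tool y along heading+90, leaning back so tool z points forward by lean deg
    a=np.radians(yaw);e=np.array([np.cos(a),np.sin(a),0]);y=np.array([-np.sin(a),np.cos(a),0]);l=np.radians(lean)
    z=np.sin(l)*e+np.array([0,0,-np.cos(l)]); y=y; x=np.cross(y,z); return np.c_[x,y,z]
def goto(pos,R,R0=None,p0=None,mm=35,flip=None):
    o=env.observe(); R0=np.array(o["tool_rot"]) if R0 is None else R0; p0=np.array(o["position"]) if p0 is None else p0
    Rs=[R,R@np.diag([-1,-1,1])]
    rv=[Rn.from_matrix(R0.T@r).as_rotvec(degrees=True) for r in Rs]
    i=int(np.argmin([np.linalg.norm(r) for r in rv])) if flip is None else flip
    d=Rs[i].T@(np.array(pos)-p0)*100
    print("turn",rv[i].round(2),"n",int(np.ceil(np.linalg.norm(rv[i])/7)),"then shift cm",d.round(2),"n",int(np.ceil(np.linalg.norm(d)*10/mm)),"flip",i)
    return Rs[i]
E
cat > path.py <<'E'
import numpy as np
from scipy import ndimage
def box(x0,x1,z0,z1,s=3):
    xs=np.linspace(x0,x1,int((x1-x0)/s)+2);zs=np.linspace(z0,z1,int((z1-z0)/s)+2)
    return np.r_[[(x,z) for x in xs for z in(z0,z1)],[(x,z) for z in zs for x in(x0,x1)]]
rack=np.r_[box(-65,65,0,24),box(-20,62,24,42),box(-63,-33,24,62)]
L=np.radians(30);u=np.array([-np.sin(L),np.cos(L)]);w=np.array([np.cos(L),np.sin(L)])
g=np.array([-48,50]);f=lambda b:np.array([g+a*w+c*u for a,c in b])
pts=np.r_[rack,f(box(-12,12,20,56)),f(box(-43,43,54,140,5))]
obs=np.array([(-87,-75,-20,50),(27.7,250,66,120),(75,81,0,34)],float)
X=np.arange(-50,13,2.);Z=np.arange(0,151,2.);T=np.arange(0,51,2.5)
D=np.zeros((len(X),len(Z),len(T)))
for k,t in enumerate(np.radians(T)):
    R=np.array([[np.cos(t),np.sin(t)],[-np.sin(t),np.cos(t)]]); p=pts@R.T
    for i,x in enumerate(X):
        for j,z in enumerate(Z):
            q=p+[x,z]
            if q[:,1].min()<-.1: D[i,j,k]=-1;continue
            dx=np.maximum(0,np.maximum(obs[:,0]-q[:,:1],q[:,:1]-obs[:,1]));dz=np.maximum(0,np.maximum(obs[:,2]-q[:,1:],q[:,1:]-obs[:,3]))
            D[i,j,k]=np.hypot(dx,dz).min()
best=None
for m in np.arange(1,16,.5):
    l,n=ndimage.label(D>=m,np.ones((3,3,3)))
    hi=set(np.unique(l[:,-1,:]))-{0}
    ok=[i for i in range(len(X)) if l[i,0,0] in hi]
    if ok: best=(m,X[ok])
    else: break
print(best); m=best[0]
from collections import deque
i0=int(np.argmax(D[:,0,0]*np.isin(X,best[1])));s=(i0,0,0);prev={s:None};Q=deque([s])
while Q:
    c=Q.popleft()
    if c[1]==len(Z)-1: break
    for d in np.ndindex(3,3,3):
        n=tuple(np.array(c)+d-1)
        if all(0<=n[a]<D.shape[a] for a in range(3)) and n not in prev and D[n]>=m: prev[n]=c;Q.append(n)
P=[]
while c: P.append((X[c[0]],Z[c[1]],T[c[2]],round(D[c],1)));c=prev[c]
for r in P[::2]: print(*r)
E
python3 path.py
python3 - <<'E'
from h import *
print(np.round(env.observe()["tool_rot"],3).tolist())
R=goto([.5317,.0491,.15],tool(-6.9))
E
```

```text
(np.float64(5.5), array([-4., -2.,  0.,  2.,  4.]))
-50.0 150.0 35.0 15.9
-50.0 146.0 40.0 12.7
-50.0 142.0 45.0 8.5
-50.0 138.0 50.0 5.7
-50.0 134.0 50.0 5.7
-50.0 130.0 50.0 5.7
-50.0 126.0 50.0 5.7
-50.0 122.0 50.0 5.7
-50.0 118.0 50.0 5.7
-50.0 114.0 50.0 5.7
-50.0 110.0 50.0 5.7
-50.0 106.0 50.0 5.7
-50.0 102.0 50.0 5.7
-50.0 98.0 50.0 5.7
-50.0 94.0 50.0 5.7
-50.0 90.0 50.0 5.7
-50.0 86.0 50.0 5.7
-50.0 82.0 50.0 7.2
-50.0 78.0 47.5 7.2
-50.0 74.0 45.0 7.4
-50.0 70.0 42.5 7.6
-46.0 66.0 42.5 7.9
-42.0 62.0 40.0 5.9
-38.0 58.0 40.0 6.4
-34.0 54.0 40.0 6.9
-30.0 50.0 37.5 5.8
-26.0 46.0 37.5 6.6
-22.0 42.0 35.0 6.2
-18.0 38.0 32.5 6.2
-14.0 34.0 27.5 5.8
-10.0 30.0 22.5 5.7
-6.0 26.0 17.5 6.3
-6.0 22.0 12.5 5.5
-4.0 18.0 7.5 6.6
-4.0 14.0 2.5 6.1
-4.0 10.0 0.0 6.0
-4.0 6.0 0.0 6.0
-2.0 2.0 0.0 8.0
[[0.949, 0.315, 0.0], [0.315, -0.949, 0.0], [0.0, -0.0, -1.0]]
turn [-0.   -0.   25.28] n 4 then shift cm [ 28.71 -60.99   8.13] n 20 flip 1
```

>>> jog_arm --plan "0 0 6.32 0 0 0 160; 0 0 6.32 0 0 0 160; 0 0 6.32 0 0 0 160; 0 0 6.32 0 0 0 160; 0 0 0 1.44 -3.05 0 160; 0 0 0 1.44 -3.05 0 160; 0 0 0 1.44 -3.05 0 160; 0 0 0 1.44 -3.05 0 160; 0 0 0 1.44 -3.05 0 160; 0 0 0 1.44 -3.05 0 160" --grip_force 25

```text
time_s: 3.68
position: [0.2817, -0.3492, 0.2314]
tool_rot: [[0.993, -0.121, 0.0], [-0.121, -0.993, -0.0], [0.0, 0.0, -1.0]]
ft_force: [1.4, -0.6, 0.0]
grip_width: 0.0319
gripper_force: 0.0
```

>>> jog_arm --plan "0 0 0 1.44 -3.05 0 160; 0 0 0 1.44 -3.05 0 160; 0 0 0 1.44 -3.05 0 160; 0 0 0 1.44 -3.05 0 160; 0 0 0 1.44 -3.05 0.6 160; 0 0 0 1.44 -3.05 0.6 160; 0 0 0 1.44 -3.05 0.6 160; 0 0 0 1.44 -3.05 0.6 160; 0 0 0 1.44 -3.05 0.6 160; 0 0 0 1.44 -3.05 0.6 160"

```text
time_s: 4.52
position: [0.4615, -0.0635, 0.1952]
tool_rot: [[0.993, -0.12, 0.0], [-0.12, -0.993, -0.0], [0.0, 0.0, -1.0]]
ft_force: [0.2, -0.8, 0.5]
grip_width: 0.0315
gripper_force: 0.0
```

>>> jog_arm --plan "0 0 0 1.44 -3.05 0.6 160; 0 0 0 1.44 -3.05 0.6 160; 0 0 0 1.44 -3.05 0.6 160; 0 0 0 1.4 -3.05 0.6 160; 0 0 0 0 0 0 160; 0 0 0 0 0 0 160; 0 0 0 0 0 0 160"

```text
time_s: 5.1
position: [0.532, 0.0488, 0.1713]
tool_rot: [[0.993, -0.12, -0.0], [-0.12, -0.993, -0.0], [-0.0, 0.0, -1.0]]
ft_force: [0.4, 0.8, -0.3]
grip_width: 0.0315
gripper_force: 0.0
```

Run:
```python
from h import *
o=env.observe();print(o["time_s"],o["grip_width"],o["ft_force"],o["q"])
goto([.5317,.0491,.054],tool(-6.9))
im=imaging.get_image("wrist"); save(im,"w1.png")
```

```text
5.1 0.031508858770746904 [ 0.37732745  0.76941348 -0.28079713] [-7.45345624e+00  2.32322635e+01  8.26079201e+01 -1.43672421e-02
  7.41790150e+01  8.94351919e+01]
turn [0.01 0.02 0.02] n 1 then shift cm [-0.03 -0.02 11.73] n 4 flip 1
```

View pics/w1.png

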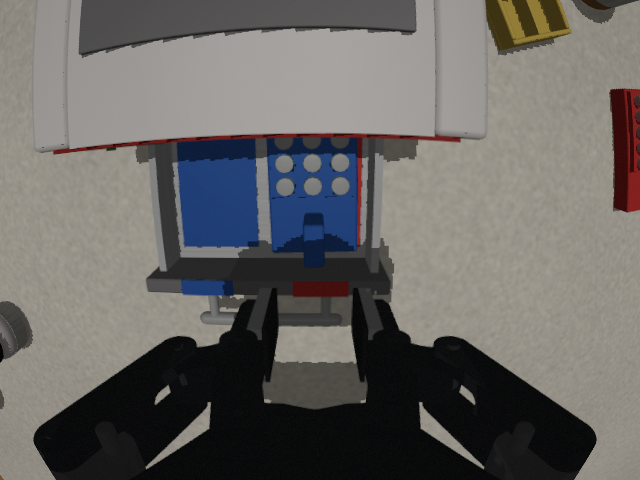

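The wrist picture shows the blue fin at (313,240), centred between the fingers (columns 265 and 365). Next I descend, then grip lightly.

>>> jog_arm --plan "0 0 0 0 0 3 160; 0 0 0 0 0 3 160; 0 0 0 0 0 2.5 160; 0 0 0 0 0 2 160; 0 0 0 0 0 1.2 160; 0 0 0 0 0 0 160; 0 0 0 0 0 0 160"

```text
time_s: 5.73
position: [0.5321, 0.0482, 0.0547]
tool_rot: [[0.993, -0.122, -0.0], [-0.122, -0.993, -0.0], [-0.0, 0.0, -1.0]]
ft_force: [0.0, 0.1, -0.1]
grip_width: 0.0319
gripper_force: 0.0
```

>>> jog_arm --plan "0 0 0 0 0 0 255; 0 0 0 0 0 0 255; 0 0 0 0 0 0 255; 0 0 0 0 0 0 255; 0 0 0 0 0 0 255; 0 0 0 0 0 0 255" --grip_force 30

```text
time_s: 6.23
position: [0.5328, 0.0487, 0.0556]
tool_rot: [[0.993, -0.12, 0.002], [-0.12, -0.993, -0.001], [0.002, 0.001, -1.0]]
ft_force: [-0.9, -1.9, 6.4]
grip_width: 0.0132
gripper_force: 31.2
```

>>> jog_arm --plan "0 0 0 0 -0.4 0 255; 0 0 0 0 -0.8 0 255; 0 0 0 0 -1 0 255; 0 0 0 0 -1 0 255; 0 0 0 0 -1 0 255; 0 0 0 0 -1 0 255; 0 0 0 0 -1 0 255; 0 0 0 0 -0.8 0 255; 0 0 0 0 -0.5 0 255; 0 0 0 0 0 0 255"

```text
time_s: 7.07
position: [0.5421, 0.1243, 0.0557]
tool_rot: [[0.993, -0.119, 0.003], [-0.119, -0.993, 0.0], [0.003, -0.0, -1.0]]
ft_force: [0.6, 2.0, 4.9]
grip_width: 0.0137
gripper_force: 31.0
```

>>> jog_arm --plan "0 0 0 0 -0.2 0 255; 0 0 0 0 -0.2 0 255; 0 0 0 0 0 0 255"

```text
time_s: 7.32
position: [0.5425, 0.1273, 0.0556]
tool_rot: [[0.993, -0.12, 0.003], [-0.12, -0.993, -0.001], [0.003, 0.0, -1.0]]
ft_force: [0.5, -1.5, 5.2]
grip_width: 0.0136
gripper_force: 31.1
```

Run:
```python
from h import *
im=imaging.get_image("top");C=cloud(im)
for n,b in dict(bluefin=(.505,.57,.05,.2,.074,.09),panel=(.46,.53,-.08,.25,.064,.08)).items(): rect(n,comp(C,*b))
o=env.observe();print(o["position"],o["ft_force"],o["wrist_torque"])
im=imaging.get_image("wrist"); save(im,"w2.png")
```

```text
bluefin none
panel 175 [496.2  39.8] [86.2 11.9] 83.0 z 0.07
[0.54254164 0.12729137 0.05567564] [ 0.19374755 -1.58490195  5.15358318] [-0.29571921  0.093148   -0.01967608]
```

View pics/w2.png

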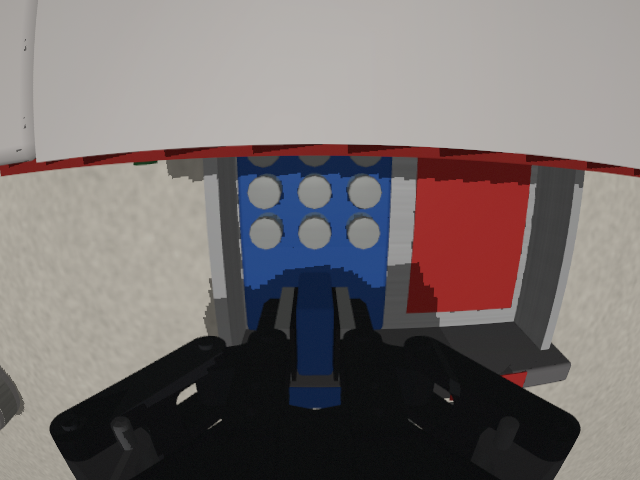

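The blue rack's left edge (column about 242) is now nearly at the drawer's left wall (about 240). I'll inch on until contact shows in the force.

>>> jog_arm --plan "0 0 0 0 -0.2 0 255; 0 0 0 0 0 0 255; 0 0 0 0 0 0 255"

```text
time_s: 7.67
position: [0.5428, 0.1291, 0.0557]
tool_rot: [[0.993, -0.12, 0.003], [-0.12, -0.993, -0.001], [0.003, 0.0, -1.0]]
ft_force: [0.4, -3.6, 4.8]
grip_width: 0.0133
gripper_force: 31.1
```

>>> jog_arm --plan "0 0 0 0 -0.2 0 255; 0 0 0 0 0 0 255; 0 0 0 0 0 0 255"

```text
time_s: 7.92
position: [0.543, 0.131, 0.0557]
tool_rot: [[0.993, -0.12, 0.003], [-0.12, -0.993, -0.001], [0.003, 0.001, -1.0]]
ft_force: [0.4, -3.2, 5.1]
grip_width: 0.0133
gripper_force: 31.1
```

>>> jog_arm --plan "0 0 0 0 -0.2 0 255; 0 0 0 0 0 0 255; 0 0 0 0 0 0 255"

```text
time_s: 8.17
position: [0.5432, 0.1329, 0.0557]
tool_rot: [[0.993, -0.12, 0.003], [-0.12, -0.993, -0.001], [0.003, 0.001, -1.0]]
ft_force: [0.1, -4.5, 5.6]
grip_width: 0.0134
gripper_force: 31.1
```

>>> jog_arm --plan "0 0 0 0 -0.15 0 255; 0 0 0 0 0 0 255; 0 0 0 0 0 0 255"

```text
time_s: 8.42
position: [0.5432, 0.1331, 0.0557]
tool_rot: [[0.993, -0.12, 0.002], [-0.12, -0.993, -0.003], [0.002, 0.003, -1.0]]
ft_force: [-2.2, -10.9, 8.0]
grip_width: 0.0135
gripper_force: 31.4
```

>>> jog_arm --plan "0 0 0 0 -0.15 0 255; 0 0 0 0 0 0 255; 0 0 0 0 0 0 255"

```text
time_s: 8.67
position: [0.5432, 0.1332, 0.0559]
tool_rot: [[0.993, -0.12, 0.001], [-0.12, -0.993, -0.006], [0.002, 0.006, -1.0]]
ft_force: [-3.8, -20.1, 10.1]
grip_width: 0.0135
gripper_force: 31.8
```

Run:
```python
from h import *
im=imaging.get_image("wrist"); save(im,"w3.png",(180,140,420,360),3)
```

```text
(no output)
```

View pics/w3.png

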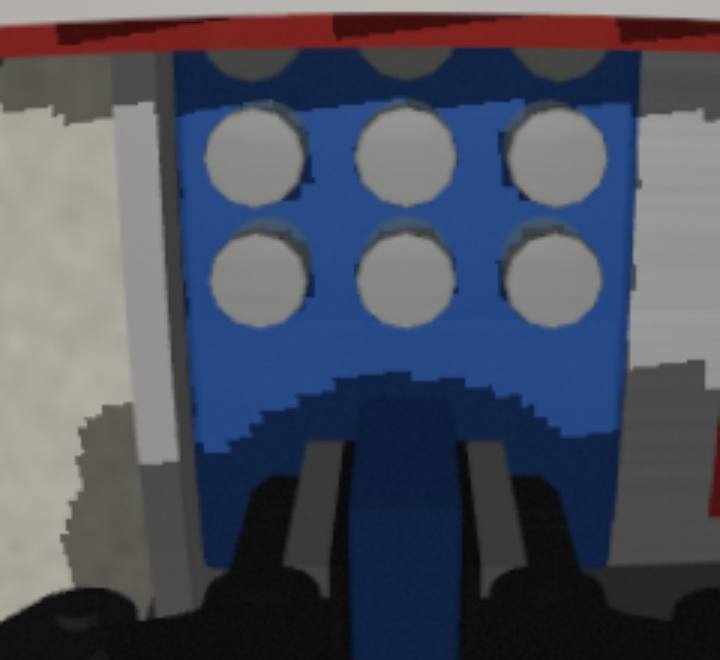

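Contact: the rack is parallel and flush with the left wall, and the side force rose to 20 N. I'll relax, open and lift clear.

>>> jog_arm --plan "0 0 0 0 0.15 0 255; 0 0 0 0 0.1 0 255; 0 0 0 0 0 0 180; 0 0 0 0 0 0 170; 0 0 0 0 0 0 170; 0 0 0 0 0 0 170; 0 0 0 0 0 -1 170; 0 0 0 0 0 -3 170; 0 0 0 0 0 -4 170; 0 0 0 0 0 -4 170"

```text
time_s: 9.55
position: [0.5419, 0.1341, 0.1761]
tool_rot: [[0.993, -0.12, -0.002], [-0.12, -0.993, -0.0], [-0.002, 0.0, -1.0]]
ft_force: [1.5, -0.0, 0.0]
grip_width: 0.0285
gripper_force: 0.0
```

>>> jog_arm --plan "0 0 0 0 0 -3 120; 0 0 0 0 0 -1 120; 0 0 0 0 0 0 120"

```text
time_s: 9.8
position: [0.5434, 0.1342, 0.2181]
tool_rot: [[0.993, -0.12, 0.007], [-0.12, -0.993, 0.0], [0.007, -0.001, -1.0]]
ft_force: [0.5, 0.1, -0.7]
grip_width: 0.0452
gripper_force: 0.0
```

Run:
```python
from h import *
im=imaging.get_image("wrist"); save(im,"w4.png")
o=env.observe();print(o["position"],o["ft_force"],o["grip_width"])
R=tool(2.6,30); z=R[:,2]
g=np.array([.5271,-.3114,.05]); p=g+.0187*z
print("pre",(p-.1*z).round(3)); 
goto(p-.1*z,R,flip=1); 
print("shift order in current frame", (np.array(o["tool_rot"]).T@(p-.1*z-np.array(o["position"]))*100).round(2))
```

```text
[0.54260801 0.13416268 0.21568404] [ 0.25260075  0.24239771 -0.81243025] 0.04534677958464343
pre [ 0.486 -0.313  0.12 ]
turn [ 2.47 29.78 -9.27] n 5 then shift cm [-11.38  44.44   4.43] n 14 flip 1
shift order in current frame [-0.24 45.1   9.5 ]
```

View pics/w4.png

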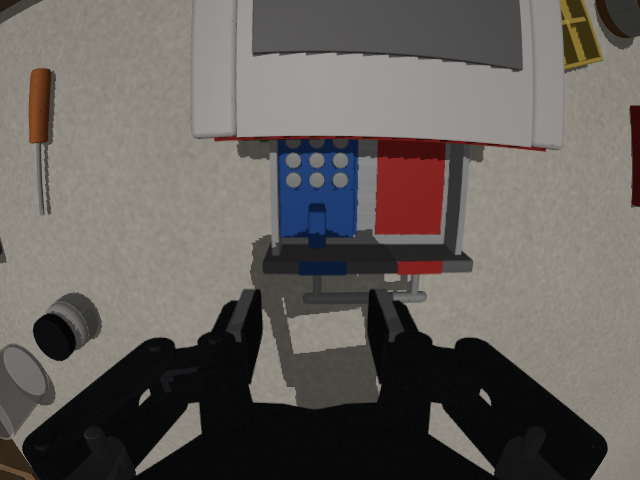

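The wrist picture shows the blue rack (290–357, 140–245) flush with the left wall and the red floor half free. Now to the red rack.

>>> jog_arm --plan "0 0 0 0 2 0 120; 0 0 0 0 3.5 0 120; 0 0 0 -0.2 3.5 0 120; 0 0 0 -0.3 3.6 0 120; 0 0 0 -0.3 3.6 0 120; 0 0 0 -0.4 3.6 0 120; 0 0 0 -0.4 3.6 0 120; 0 0 0 -0.4 3.6 0 120; 0 0 0 -0.5 3.6 0 120; 0 0 0 -0.5 3.6 0 120"

```text
time_s: 10.68
position: [0.4703, -0.2031, 0.2128]
tool_rot: [[0.993, -0.12, -0.003], [-0.12, -0.993, 0.002], [-0.003, -0.002, -1.0]]
ft_force: [0.8, -0.3, 0.5]
grip_width: 0.0451
gripper_force: 0.0
```

>>> jog_arm --plan "0 0 0 0 3.6 0 120; 0 0 0 0 3.6 0 120; 0 0 0 0 3.3 0 120; 0.49 5.96 -1.85 0 0 0 120; 0.49 5.96 -1.85 0 0 0 120; 0.49 5.96 -1.85 0 0 0 120; 0.49 5.96 -1.85 0 0 0 120; 0.49 5.96 -1.85 0 0 0 120; 0 0 0 0 0 0 120; 0 0 0 0 0 0 120"

```text
time_s: 11.52
position: [0.4579, -0.3061, 0.213]
tool_rot: [[0.868, 0.042, 0.494], [0.035, -0.999, 0.023], [0.495, -0.003, -0.869]]
ft_force: [-1.3, -0.2, 0.3]
grip_width: 0.0451
gripper_force: 0.0
```

Run:
```python
from h import *
o=env.observe();print(o["position"],np.round(o["tool_rot"],3).tolist(),np.round(o["q"],1))
R=tool(2.6,30); z=R[:,2]
im=imaging.get_image("top");C=cloud(im)
rect("redfin",comp(C,.48,.57,-.36,-.25,.054,.08));
g=np.array([.5271,-.3114,.05]); p=g+.0187*z
goto(p-.06*z,R,flip=1); goto(p,R,flip=1)
im=imaging.get_image("wrist"); save(im,"w5.png")
```

```text
[ 0.45793498 -0.30610851  0.21301377] [[0.868, 0.042, 0.494], [0.035, -0.999, 0.023], [0.495, -0.003, -0.869]] [-58.3  15.2  93.8  30.2  59.4  16.4]
redfin 74 [ 528.  -314.2] [29.5 14.2] 3.4 z 0.062
turn [-0.01  0.33 -0.18] n 1 then shift cm [-2.29  0.82 13.44] n 4 flip 1
turn [-0.01  0.33 -0.18] n 1 then shift cm [-2.29  0.82 19.44] n 6 flip 1
```

View pics/w5.png

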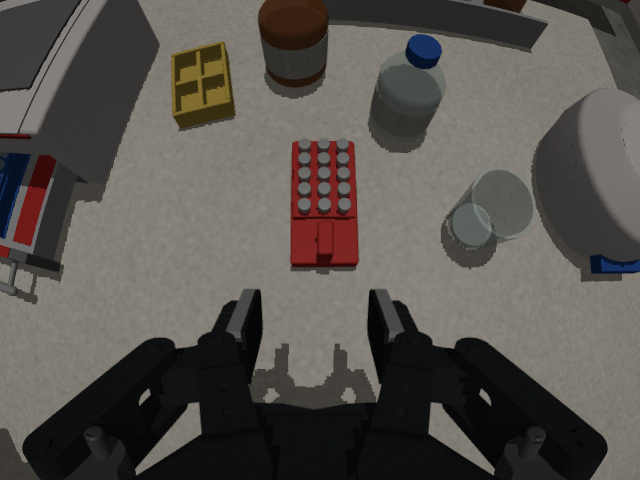

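The red rack (290–358, 140–268) stands straight ahead with its fin at (325,240); the fingers centre on column 314, which matches the computed 8 mm offset. I descend along the tool axis.

>>> jog_arm --plan "0 0 0 -1.1 0.4 2 120; 0 0 0 -1.2 0.45 3 120; 0 0 0 0 0 3.5 120; 0 0 0 0 0 3.5 120; 0 0 0 0 0 3 120; 0 0 0 0 0 2 120; 0 0 0 0 0 1.5 120; 0 0 0 0 0 0.7 120; 0 0 0 0 0 0 120; 0 0 0 0 0 0 120" --grip_force 80

```text
time_s: 12.45
position: [0.5354, -0.3111, 0.0367]
tool_rot: [[0.866, 0.046, 0.497], [0.04, -0.999, 0.022], [0.498, 0.0, -0.867]]
ft_force: [-0.7, 0.2, 0.9]
grip_width: 0.0453
gripper_force: 0.0
```

Run:
```python
from h import *
o=env.observe();print(o["ft_force"])
R=tool(2.6,30); z=R[:,2]
g=np.array([.5271,-.3125,.05]); p=g+.0187*z
goto(p,R,flip=1)
im=imaging.get_image("wrist"); save(im,"w6.png",(170,130,470,430),2)
```

```text
[-0.65019503  0.15974209  0.94272913]
turn [0.01 0.14 0.02] n 1 then shift cm [-0.06  0.1   0.29] n 1 flip 1
```

View pics/w6.png

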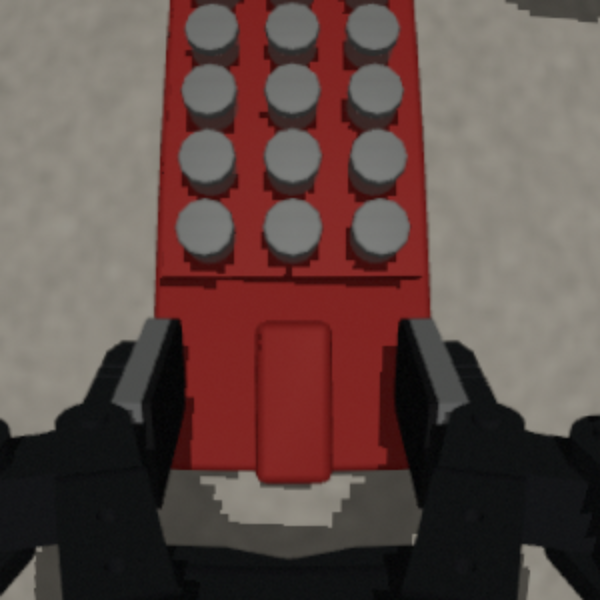

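The fin (crop 257–330) is centred between the pads. Now I grip.

>>> jog_arm --plan "0 0 0 0 0 0.1 255; 0 0 0 0 0 0 255; 0 0 0 0 0 0 255; 0 0 0 0 0 0 255; 0 0 0 0 0 0 255; 0 0 0 0 0 0 255; 0 0 0 0 0 0 255; 0 0 0 0 0 0 255"

```text
time_s: 13.17
position: [0.5354, -0.3117, 0.0364]
tool_rot: [[0.866, 0.044, 0.498], [0.039, -0.999, 0.021], [0.499, 0.001, -0.867]]
ft_force: [-4.6, -0.1, 6.0]
grip_width: 0.0123
gripper_force: 78.7
```

>>> jog_arm --plan "0 0 0 -0.25 0 -0.43 255; 0 0 0 -0.5 0 -0.87 255; 0 0 0 -1 0 -1.74 255; 0 0 0 -1 0 -1.74 255; 0 0 0 0 0 0 255; 0 0 0 0 0 0 255"

```text
time_s: 13.67
position: [0.4871, -0.3138, 0.0638]
tool_rot: [[0.866, 0.043, 0.498], [0.038, -0.999, 0.021], [0.498, 0.001, -0.867]]
ft_force: [0.9, -0.4, -2.4]
grip_width: 0.0131
gripper_force: 78.2
```

Run:
```python
from h import *
o=env.observe();print(o["ft_force"],o["wrist_torque"],o["grip_width"])
im=imaging.get_image("side"); C=cloud(im); save(im,"s2.png",(230,120,430,270),4)
im=imaging.get_image("top"); C=cloud(im)
m=models.outline_of("top","red_rack"); 
if m:
    P=C[m[0]["region"]]; v=P[(P[:,0]>.55)&(P[:,0]<.66)&(abs(P[:,1]+.31)<.045)]
    print(m[0]["confidence"],len(v)); print("hi pts",np.percentile(v,[2,50,98],axis=0).round(4))
    A=np.c_[v[:,0],np.ones(len(v))]; print("slope deg",np.degrees(np.arctan(np.linalg.lstsq(A,v[:,2],rcond=None)[0][0])))
```

```text
[ 0.89309888 -0.35561463 -2.3505444 ] [ 0.01872623  0.51411517 -0.00318677] 0.013115972602008849
0.68 464
hi pts [[ 0.5515 -0.3428  0.0441]
 [ 0.5714 -0.3087  0.0585]
 [ 0.5928 -0.2801  0.0726]]
slope deg -4.398146244036733
```

View pics/s2.png

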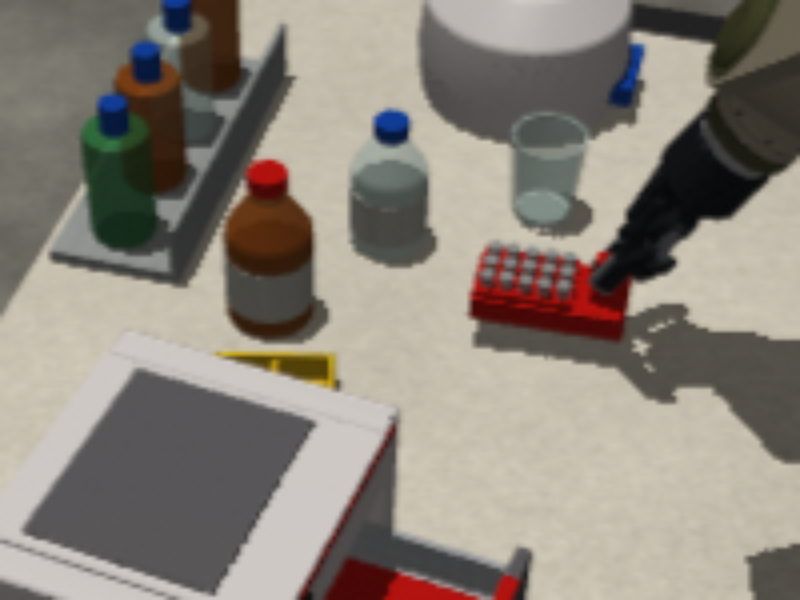

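I got the sign of tool x wrong, so the lift went back 48 mm as well as up 27 mm. The rack is clear and held level, and nothing was touched. I'll lift properly and then measure the held pitch and the drawer.

>>> jog_arm --plan "0 0 0 1 0 -1.74 255; 0 0 0 1.5 0 -2.6 255; 0 0 0 1.7 0 -2.95 255; 0 0 0 1.7 0 -2.95 255; 0 0 0 1.5 0 -2.6 255; 0 0 0 1 0 -1.7 255; 0 0 0 0 0 0 255; 0 0 0 0 0 0 255"

```text
time_s: 14.48
position: [0.4885, -0.3131, 0.231]
tool_rot: [[0.866, 0.046, 0.498], [0.04, -0.999, 0.022], [0.498, 0.001, -0.867]]
ft_force: [-0.7, -0.3, -2.3]
grip_width: 0.0125
gripper_force: 78.5
```

```bash
cat >> h.py <<'E'
def vialplane(C,region,R,p):
    # points in tool-attached level frame; RANSAC for plane of vial tops, returns pitch nose-down deg and lateral yaw
    P=C[region]; P=P[np.isfinite(P).all(1)&(np.linalg.norm(P-p,axis=1)<.16)]
    rng=np.random.default_rng(0);best=(0,None)
    for _ in range(800):
        a,b,c=P[rng.choice(len(P),3,replace=False)]; n=np.cross(b-a,c-a); l=np.linalg.norm(n)
        if l<1e-5: continue
        n/=l; n*=np.sign(n[2]) or 1
        if n[2]<.5: continue
        k=abs((P-a)@n)<.0015
        if k.sum()>best[0]: best=(k.sum(),k)
    Q=P[best[1]]; n=np.linalg.svd(Q-Q.mean(0))[2][2]; n*=np.sign(n[2]); return n,len(P),best[0],Q.mean(0)
E
python3 - <<'E'
from h import *
o=env.observe();p=np.array(o["position"]);R=np.array(o["tool_rot"]);print(p,R.round(3).tolist())
print("grasp",p-.0187*R[:,2])
for cam in("top","side"):
    im=imaging.get_image(cam);C=cloud(im)
    for n,b in dict(panel=(.46,.53,-.08,.25,.064,.08),bluefin=(.505,.57,.05,.2,.074,.1),coolertop=(.5,.9,-.15,.3,.134,.16),floor=(.48,.66,-.1,.25,.01,.028)).items(): rect(cam+n,comp(C,*b))
    m=models.outline_of(cam,"red_rack")
    if m:
        n,N,k,c=vialplane(C,m[0]["region"],R,p); print(cam,"n",n.round(3),N,k,c.round(3),"pitch",np.degrees(np.arctan2(n[0],n[2])).round(2))
E
```

```text
[ 0.48852409 -0.31308484  0.23100821] [[0.866, 0.046, 0.498], [0.04, -0.999, 0.022], [0.498, 0.001, -0.867]]
grasp [ 0.47921962 -0.31349573  0.24722388]
toppanel 370 [502.1  88.8] [184.8  11.9] 83.1 z 0.07
topbluefin 72 [543.2 130.2] [14.  29.6] 81.9 z 0.082
topcoolertop 9792 [719.   62.3] [250.1 222.8] 83.2 z 0.142
topfloor 1672 [561.9  81.3] [159.5 108.4] 83.2 z 0.021
top n [-0.053  0.066  0.996] 1672 373 [ 0.537 -0.306  0.223] pitch -3.05
sidepanel 254 [499.6  92.9] [187.7  12.9] 83.1 z 0.069
sidebluefin 61 [541.2 135.3] [15.4 30.6] 87.8 z 0.08
sidecoolertop 5521 [716.7  65.8] [254.4 224.2] 83.0 z 0.141
sidefloor 888 [570.3  69.1] [140.4 115.4] 82.6 z 0.02
side n [-0.041  0.867  0.497] 816 150 [ 0.531 -0.28   0.218] pitch -4.73
```

Run:
```python
from h import *
im=imaging.get_image("top");C=cloud(im)
m=(C[...,0]>.47)&(C[...,0]<.61)&(C[...,1]>-.345)&(C[...,1]<-.275)&(C[...,2]>.17)&(C[...,2]<.26)
P=C[m]
for x in np.arange(.49,.61,.008):
    q=P[abs(P[:,0]-x)<.004]
    if len(q)>3: print(x.round(3),len(q),np.percentile(q[:,2],[5,25,50,75,95]).round(4),"y",q[:,1].min().round(4),q[:,1].max().round(4))
```

```text
0.49 126 [0.2119 0.217  0.2456 0.2539 0.2573] y -0.3445 -0.2816
0.498 131 [0.21   0.2155 0.2175 0.2197 0.2442] y -0.3436 -0.2812
0.506 124 [0.204  0.2157 0.2169 0.2186 0.2233] y -0.3446 -0.2807
0.514 126 [0.2081 0.2218 0.2242 0.234  0.2368] y -0.3439 -0.2801
0.522 118 [0.2121 0.2219 0.224  0.2336 0.2367] y -0.3423 -0.2798
0.53 132 [0.211  0.2221 0.2247 0.234  0.2368] y -0.3434 -0.2795
0.538 125 [0.2106 0.2214 0.2239 0.2333 0.236 ] y -0.3429 -0.2794
0.546 133 [0.21   0.2213 0.2246 0.2341 0.2368] y -0.3432 -0.2785
0.554 114 [0.2067 0.2213 0.224  0.2329 0.2361] y -0.3407 -0.279
0.562 127 [0.209  0.2211 0.2243 0.2342 0.2363] y -0.3414 -0.2781
0.57 124 [0.2112 0.2215 0.2244 0.2329 0.2354] y -0.3408 -0.2778
0.578 133 [0.2134 0.2218 0.2249 0.2337 0.2365] y -0.3413 -0.278
0.586 103 [0.2073 0.2215 0.2242 0.2332 0.2366] y -0.3422 -0.277
0.594 50 [0.2124 0.2157 0.217  0.2192 0.2233] y -0.3425 -0.278
```

The held rack is level: its vial tops read 0.236–0.237 along the whole length, as computed. Now I work out the tilted insertion moves.

```bash
cat >> h.py <<'E'
D0=np.array([.5813,.0812,.020]);YAW=-6.9;YR=-.034
def rackpose(x,z,th,y=YR,lean0=29.9,g=(-.049,.0526)):
    a=np.radians(YAW);ex=np.array([np.cos(a),np.sin(a),0]);ey=np.array([-np.sin(a),np.cos(a),0]);t=np.radians(th)
    gx=x/1000+g[0]*np.cos(t)+g[1]*np.sin(t); gz=z/1000-g[0]*np.sin(t)+g[1]*np.cos(t)
    R=tool(YAW,lean0-th)@np.diag([-1,-1,1]); G=D0+gx*ex+y*ey+np.array([0,0,gz])
    return G+.0187*R[:,2],R
def steps(wps,start=None):
    o=env.observe(); p,R=(np.array(o["position"]),np.array(o["tool_rot"])) if start is None else start
    for w in wps:
        p1,R1=rackpose(*w); rv=Rn.from_matrix(R.T@R1).as_rotvec(degrees=True)
        Rm=R@Rn.from_rotvec(rv/2,degrees=True).as_matrix()
        print(w,"turn",rv.round(2),"pre",(R.T@(p1-p)*100).round(2),"post",(R1.T@(p1-p)*100).round(2),"tcp",p1.round(3)); p,R=p1,R1
E
python3 - <<'E'
from h import *
steps([(-50,190,0),(-50,170,50),(-50,120,50),(-50,82,50),(-50,70,42.5),(-42,62,40),(-30,50,37.5),(-18,38,32.5),(-10,30,22.5),(-6,24,15),(-4,18,7.5),(-3,12,2),(-2,6,0),(-2,1,0)])
E
```

```text
(-50, 190, 0) turn [-4.82  0.14  8.15] pre [  2.24 -37.09  -0.56] post [ -3.02 -36.86  -3.68] tcp [0.488 0.058 0.246]
(-50, 170, 50) turn [  0. -50.   0.] pre [3.52 0.   2.32] post [ 4.04  0.   -1.2 ] tcp [0.53  0.053 0.244]
(-50, 120, 50) turn [0. 0. 0.] pre [1.72 0.   4.7 ] post [1.72 0.   4.7 ] tcp [0.53  0.053 0.194]
(-50, 82, 50) turn [0. 0. 0.] pre [1.31 0.   3.57] post [1.31 0.   3.57] tcp [0.53  0.053 0.156]
(-50, 70, 42.5) turn [-0.   7.5 -0. ] pre [-0.24 -0.    1.38] post [-0.42 -0.    1.34] tcp [0.523 0.054 0.144]
(-42, 62, 40) turn [0.  2.5 0. ] pre [0.73 0.   0.68] post [0.7  0.   0.71] tcp [0.529 0.053 0.135]
(-30, 50, 37.5) turn [-0.   2.5 -0. ] pre [ 1.17 -0.    1.05] post [ 1.12 -0.    1.1 ] tcp [0.538 0.052 0.123]
(-18, 38, 32.5) turn [ 0.  5. -0.] pre [0.91 0.   1.19] post [0.8  0.   1.27] tcp [0.546 0.051 0.11 ]
(-10, 30, 22.5) turn [-0. 10.  0.] pre [-0.03 -0.    1.12] post [-0.23 -0.    1.1 ] tcp [0.545 0.051 0.099]
(-6, 24, 15) turn [-0.   7.5 -0. ] pre [-0.34  0.    0.9 ] post [-0.45  0.    0.85] tcp [0.543 0.052 0.089]
(-4, 18, 7.5) turn [0.  7.5 0. ] pre [-0.62  0.    0.89] post [-0.73  0.    0.8 ] tcp [0.539 0.052 0.079]
(-3, 12, 2) turn [-0.   5.5 -0. ] pre [-0.62 -0.    0.77] post [-0.69 -0.    0.71] tcp [0.536 0.052 0.07 ]
(-2, 6, 0) turn [-0.  2.  0.] pre [-0.37 -0.    0.64] post [-0.39 -0.    0.62] tcp [0.536 0.052 0.062]
(-2, 1, 0) turn [0. 0. 0.] pre [-0.25  0.    0.43] post [-0.25  0.    0.43] tcp [0.536 0.052 0.057]
```

>>> jog_arm --plan "0 0 0 0.1 -1 -0.3 255; 0 0 0 0.2 -2 -0.3 255; 0 0 0 0.2 -3 0 255; 0 0 0 0.2 -3.1 0 255; 0 0 0 0.2 -3.1 0 255; 0 0 0 0.2 -3.1 0 255; 0 0 0 0.2 -3.1 0 255; 0 0 0 0.2 -3.1 0 255; 0 0 0 0.2 -3.1 0 255; 0 0 0 0.2 -3.1 0 255"

```text
time_s: 15.57
position: [0.4886, -0.034, 0.2457]
tool_rot: [[0.866, 0.045, 0.497], [0.038, -0.999, 0.023], [0.498, -0.001, -0.867]]
ft_force: [1.0, 0.4, -1.7]
grip_width: 0.0126
gripper_force: 78.3
```

>>> jog_arm --plan "0 0 0 0.2 -3.1 0 255; 0 0 0 0.2 -3 0 255; 0 0 0 0 -2 0 255; 0 0 0 0 -1.3 0 255; -2.4 0.07 4.08 0 0 0 255; -2.4 0.07 4.08 0 0 0 255; 0 0 0 0 0 0 255; 0 0 0 0 0 0 255"

```text
time_s: 16.23
position: [0.4881, 0.059, 0.2474]
tool_rot: [[0.861, -0.116, 0.496], [-0.1, -0.993, -0.059], [0.499, 0.002, -0.866]]
ft_force: [0.0, 0.3, -1.9]
grip_width: 0.0127
gripper_force: 78.4
```

Run:
```python
from h import *
o=env.observe();print(o["ft_force"],np.round(o["q"],1),o["time_s"],np.round(o["position"],4))
steps([(-50,190,0),(-50,170,50)])
```

```text
[ 0.01800447  0.32176707 -1.9063203 ] [-7.000e+00  4.200e+00  1.017e+02  1.000e-01  4.410e+01  8.960e+01] 16.2333 [0.4881 0.059  0.2474]
(-50, 190, 0) turn [-0.03 -0.06  0.26] pre [-0.04  0.07  0.1 ] post [-0.04  0.07  0.1 ] tcp [0.488 0.058 0.246]
(-50, 170, 50) turn [  0. -50.   0.] pre [3.52 0.   2.32] post [ 4.04  0.   -1.2 ] tcp [0.53  0.053 0.244]
```

>>> jog_arm --plan "0 -5 0.2 0 0 0 255; 0 -5 0 0 0 0 255; 0 -5 0 0 0 0 255; 0 -5 0 0 0 0 255; 0 -5 0 0 0 0 255; 0 -5 0 0 0 0 255; 0 -5 0 0 0 0 255; 0 -5 0 0 0 0 255; 0 -5 0 0 0 0 255; 0 -5 0 0 0 0 255"

```text
time_s: 17.07
position: [0.489, 0.0579, 0.248]
tool_rot: [[0.932, -0.12, -0.342], [-0.111, -0.993, 0.046], [-0.345, -0.005, -0.939]]
ft_force: [0.4, -0.4, -2.0]
grip_width: 0.0129
gripper_force: 78.4
```

>>> jog_arm --plan "0 0 0 1 0.07 -0.3 255; 0 0 0 1.5 0 -0.5 255; 0 0 0 1.5 0 -0.4 255; 0 0 0 0 0 0 255; 0 0 0 0 0 0 255; 0 0 0 0 0 0 255"

```text
time_s: 17.57
position: [0.5295, 0.0521, 0.2453]
tool_rot: [[0.933, -0.122, -0.339], [-0.114, -0.993, 0.043], [-0.342, -0.002, -0.94]]
ft_force: [-0.7, 0.5, -2.1]
grip_width: 0.0128
gripper_force: 78.3
```

Run:
```python
from h import *
o=env.observe();print(o["ft_force"],np.round(o["q"],1),o["time_s"],np.round(o["position"],4))
steps([(-50,170,50),(-50,110,50),(-50,82,50)])
im=imaging.get_image("wrist"); save(im,"w7.png")
im=imaging.get_image("side"); C=cloud(im)
m=models.outline_of("side","red_rack"); n,N,k,c=vialplane(C,m[0]["region"],None,np.array(o["position"])); print(n.round(3),N,k)
```

```text
[-0.74946303  0.48039007 -2.13217884] [-7.200e+00  2.890e+01  6.280e+01  1.000e-01  1.083e+02  8.980e+01] 17.5667 [0.5295 0.0521 0.2453]
(-50, 170, 50) turn [-0.14 -0.09 -0.06] pre [ 0.08 -0.11  0.13] post [ 0.08 -0.11  0.13] tcp [0.53  0.053 0.244]
(-50, 110, 50) turn [0. 0. 0.] pre [2.06 0.   5.63] post [2.06 0.   5.63] tcp [0.53  0.053 0.184]
(-50, 82, 50) turn [0. 0. 0.] pre [0.96 0.   2.63] post [0.96 0.   2.63] tcp [0.53  0.053 0.156]
[0.679 0.433 0.593] 962 149
```

View pics/w7.png

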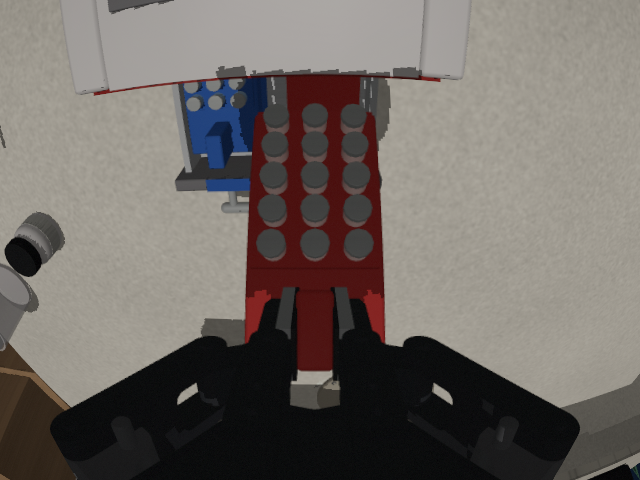

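The red rack is held tilted over the right half of the drawer, with the red floor visible ahead of its nose (290–360, 80–110) and the blue rack clear on the left. Going in.

>>> jog_arm --plan "0 0 0 0.35 -0.1 0.95 255; 0 0 0 0.6 0 1.6 255; 0 0 0 0.6 0 1.6 255; 0 0 0 0.6 0 1.6 255; 0 0 0 0.4 0 1.1 255; 0 0 0 0.35 0 0.95 255; 0 0 0 0.24 0 0.64 255; 0 0 0 0 0 0 255; 0 0 0 0 0 0 255"

```text
time_s: 18.47
position: [0.5308, 0.0531, 0.1554]
tool_rot: [[0.933, -0.123, -0.339], [-0.116, -0.992, 0.042], [-0.342, 0.0, -0.94]]
ft_force: [-0.3, -0.5, -1.2]
grip_width: 0.0127
gripper_force: 78.3
```

Run:
```python
from h import *
o=env.observe();print(o["ft_force"],o["time_s"])
steps([(-50,82,50),(-50,76,46),(-50,70,42.5),(-42,62,40),(-36,56,38.7),(-30,50,37.5)])
```

```text
[-0.33958612 -0.4834478  -1.16410462] 18.4667
(-50, 82, 50) turn [-0.06 -0.12 -0.17] pre [-0.09  0.01 -0.01] post [-0.09  0.01 -0.01] tcp [0.53  0.053 0.156]
(-50, 76, 46) turn [0. 4. 0.] pre [-0.15 -0.    0.69] post [-0.2  -0.    0.68] tcp [0.526 0.054 0.15 ]
(-50, 70, 42.5) turn [-0.   3.5 -0. ] pre [-0.14  0.    0.69] post [-0.19  0.    0.68] tcp [0.523 0.054 0.144]
(-42, 62, 40) turn [0.  2.5 0. ] pre [0.73 0.   0.68] post [0.7  0.   0.71] tcp [0.529 0.053 0.135]
(-36, 56, 38.7) turn [-0.   1.3 -0. ] pre [ 0.58 -0.    0.52] post [ 0.57 -0.    0.54] tcp [0.533 0.053 0.129]
(-30, 50, 37.5) turn [0.  1.2 0. ] pre [ 0.58 -0.    0.54] post [ 0.57 -0.    0.55] tcp [0.538 0.052 0.123]
```

>>> jog_arm --plan "0 2 -0.1 -0.13 0 0.34 255; 0 2 0 -0.13 0 0.35 255; 0 1.75 0 -0.08 0 0.34 255; 0 1.75 0 -0.08 0 0.34 255; 0 1.25 0 0.36 0 0.35 255; 0 1.25 0 0.36 0 0.35 255; 0 1.3 0 0.57 0 0.53 255; 0 0 0 0 0 0 255; 0 0 0 0 0 0 255"

```text
time_s: 19.22
position: [0.533, 0.0528, 0.1296]
tool_rot: [[0.981, -0.122, -0.15], [-0.12, -0.993, 0.019], [-0.151, -0.0, -0.989]]
ft_force: [-0.3, 0.6, -2.2]
grip_width: 0.0128
gripper_force: 78.4
```

Run:
```python
from h import *
o=env.observe();print(o["ft_force"],o["time_s"])
steps([(-36,56,38.7),(-30,50,37.5),(-24,44,35),(-18,38,32.5),(-14,34,27.5),(-10,30,22.5)])
save(imaging.get_image("side"),"s3.png",(250,220,450,370),4)
```

```text
[-0.28489397  0.6301782  -2.22794592] 19.2167
(-36, 56, 38.7) turn [-0.04 -0.12 -0.08] pre [0.04 0.   0.03] post [0.04 0.   0.03] tcp [0.533 0.053 0.129]
(-30, 50, 37.5) turn [0.  1.2 0. ] pre [ 0.58 -0.    0.54] post [ 0.57 -0.    0.55] tcp [0.538 0.052 0.123]
(-24, 44, 35) turn [ 0.   2.5 -0. ] pre [0.45 0.   0.59] post [0.43 0.   0.61] tcp [0.542 0.052 0.117]
(-18, 38, 32.5) turn [-0.   2.5  0. ] pre [0.43 0.   0.62] post [0.4  0.   0.64] tcp [0.546 0.051 0.11 ]
(-14, 34, 27.5) turn [-0.  5.  0.] pre [-0.02 -0.    0.54] post [-0.07 -0.    0.54] tcp [0.545 0.051 0.105]
(-10, 30, 22.5) turn [ 0.  5. -0.] pre [-0.06 -0.    0.58] post [-0.11 -0.    0.57] tcp [0.545 0.051 0.099]
```

View pics/s3.png

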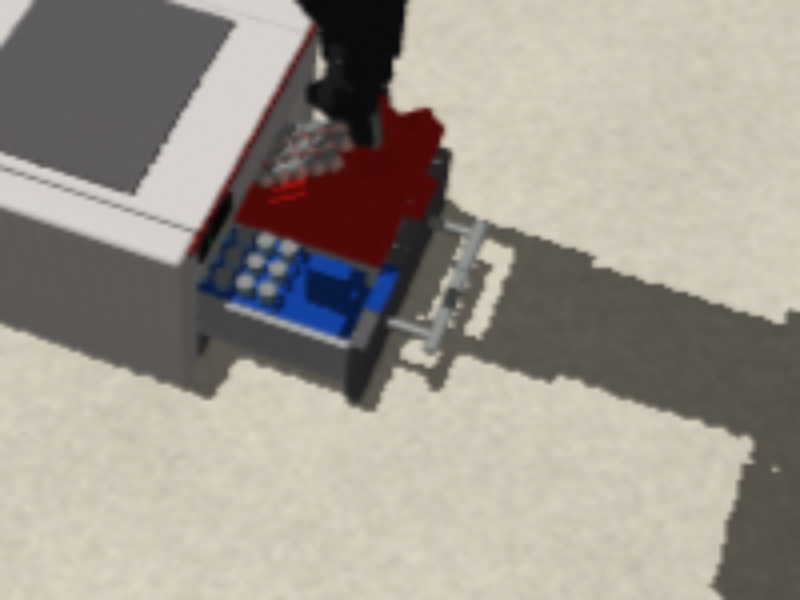

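The side picture shows the nose entering under the roof, clear of the panel and the blue rack. That was my tenth picture, so from here I rely on numbers.

>>> jog_arm --plan "0 1.1 0 0.6 0 0.57 255; 0 1.25 0 0.22 0 0.3 255; 0 1.25 0 0.22 0 0.3 255; 0 1.25 0 0.21 0 0.31 255; 0 1.25 0 0.21 0 0.31 255; 0 0 0 0 0 0 255; 0 0 0 0 0 0 255"

```text
time_s: 19.85
position: [0.5453, 0.0514, 0.1098]
tool_rot: [[0.992, -0.122, -0.045], [-0.121, -0.993, 0.006], [-0.046, -0.0, -0.999]]
ft_force: [-0.7, -0.2, -1.5]
grip_width: 0.0125
gripper_force: 78.4
```

>>> jog_arm --plan "0 2.5 0 -0.02 0 0.27 255; 0 2.5 0 -0.02 0 0.27 255; 0 2.5 0 -0.04 0 0.29 255; 0 2.5 0 -0.04 0 0.29 255; 0 0 0 0 0 0 255; 0 0 0 0 0 0 255"

```text
time_s: 20.35
position: [0.5443, 0.0515, 0.0986]
tool_rot: [[0.984, -0.122, 0.127], [-0.121, -0.993, -0.015], [0.128, -0.0, -0.992]]
ft_force: [0.4, -0.3, -2.3]
grip_width: 0.0128
gripper_force: 78.4
```

Run:
```python
from h import *
o=env.observe();print(o["ft_force"],o["time_s"])
steps([(-10,30,22.5),(-7,26,18),(-6,23,13),(-4,18,7.5),(-4,14,3),(-3,10,0),(-2,3,0),(-2,0,0)])
```

```text
[ 0.38323983 -0.28941532 -2.30725285] 20.35
(-10, 30, 22.5) turn [-0.01  0.06 -0.09] pre [ 0.04  0.   -0.02] post [ 0.04  0.   -0.02] tcp [0.545 0.051 0.099]
(-7, 26, 18) turn [ 0.   4.5 -0. ] pre [-0.15 -0.    0.58] post [-0.2  -0.    0.56] tcp [0.544 0.051 0.093]
(-6, 23, 13) turn [-0.  5. -0.] pre [-0.41 -0.    0.48] post [-0.45 -0.    0.44] tcp [0.541 0.052 0.087]
(-4, 18, 7.5) turn [ 0.   5.5 -0. ] pre [-0.44  0.    0.72] post [-0.51  0.    0.67] tcp [0.539 0.052 0.079]
(-4, 14, 3) turn [-0.   4.5  0. ] pre [-0.55 -0.    0.51] post [-0.59 -0.    0.47] tcp [0.536 0.052 0.072]
(-3, 10, 0) turn [-0.  3. -0.] pre [-0.36  0.    0.49] post [-0.38  0.    0.47] tcp [0.535 0.053 0.066]
(-2, 3, 0) turn [0. 0. 0.] pre [-0.26 -0.    0.66] post [-0.26 -0.    0.66] tcp [0.536 0.052 0.059]
(-2, 0, 0) turn [0. 0. 0.] pre [-0.15  0.    0.26] post [-0.15  0.    0.26] tcp [0.536 0.052 0.056]
```

No contact yet. I continue to flat, about 3 mm above the floor.

>>> jog_arm --plan "0 2.3 0 -0.05 0 0.28 255; 0 2.2 0 -0.09 0 0.28 255; 0 2.5 0 -0.21 0 0.23 255; 0 2.5 0 -0.22 0 0.23 255; 0 2.75 0 -0.24 0 0.35 255; 0 2.75 0 -0.24 0 0.35 255; 0 0 0 0 0 0 255; 0 0 0 0 0 0 255"

```text
time_s: 21.02
position: [0.5387, 0.0521, 0.0789]
tool_rot: [[0.918, -0.122, 0.376], [-0.113, -0.993, -0.046], [0.379, -0.0, -0.925]]
ft_force: [0.2, -0.4, -2.0]
grip_width: 0.0127
gripper_force: 78.4
```

>>> jog_arm --plan "0 2.25 0 -0.28 0 0.25 255; 0 2.25 0 -0.29 0 0.24 255; 0 1.5 0 -0.18 0 0.24 255; 0 1.5 0 -0.19 0 0.24 255; 0 0 0 -0.13 0 0.33 255; 0 0 0 -0.13 0 0.33 255; 0 0 0 0 0 0 255; 0 0 0 0 0 0 255"

```text
time_s: 21.68
position: [0.5359, 0.0524, 0.0591]
tool_rot: [[0.86, -0.122, 0.495], [-0.106, -0.993, -0.06], [0.498, -0.0, -0.867]]
ft_force: [0.6, -0.1, -2.1]
grip_width: 0.0129
gripper_force: 78.4
```

Run:
```python
from h import *
o=env.observe();print(o["ft_force"],o["time_s"])
steps([(-2,3,0),(-2,0,0)])
```

```text
[ 0.5930037  -0.09297919 -2.10531549] 21.6833
(-2, 3, 0) turn [ 0.03  0.   -0.09] pre [ 0.01 -0.   -0.02] post [ 0.01 -0.   -0.02] tcp [0.536 0.052 0.059]
(-2, 0, 0) turn [0. 0. 0.] pre [-0.15  0.    0.26] post [-0.15  0.    0.26] tcp [0.536 0.052 0.056]
```

Down the last few mm (tool −x 0.05, z +0.087 per mm), watching the force.

>>> jog_arm --plan "0 0 0 -0.05 0 0.09 255; 0 0 0 -0.05 0 0.09 255; 0 0 0 0 0 0 255; 0 0 0 0 0 0 255"

```text
time_s: 22.02
position: [0.5352, 0.0526, 0.057]
tool_rot: [[0.86, -0.122, 0.495], [-0.106, -0.993, -0.06], [0.499, -0.0, -0.867]]
ft_force: [0.1, 0.1, -2.1]
grip_width: 0.013
gripper_force: 78.4
```

>>> jog_arm --plan "0 0 0 -0.05 0 0.09 255; 0 0 0 0 0 0 255; 0 0 0 0 0 0 255"

```text
time_s: 22.27
position: [0.5356, 0.0525, 0.0564]
tool_rot: [[0.86, -0.122, 0.496], [-0.106, -0.993, -0.06], [0.5, -0.0, -0.866]]
ft_force: [0.7, 0.5, 1.7]
grip_width: 0.013
gripper_force: 78.8
```

>>> jog_arm --plan "0 0 0 -0.03 0 0.05 255; 0 0 0 0 0 0 255; 0 0 0 0 0 0 255"

```text
time_s: 22.52
position: [0.536, 0.0525, 0.0564]
tool_rot: [[0.859, -0.122, 0.498], [-0.105, -0.993, -0.061], [0.501, -0.0, -0.865]]
ft_force: [-0.6, 0.5, 6.3]
grip_width: 0.0132
gripper_force: 80.0
```

On the floor with 6 N upward. Release and withdraw along the tool axis.

>>> jog_arm --plan "0 0 0 0.03 0 -0.05 150; 0 0 0 0 0 0 130; 0 0 0 0 0 0 130; 0 0 0 0 0 0 130; 0 0 0 0 0 0 130; 0 0 0 0 0 -0.5 130; 0 0 0 0 0 -1.5 130; 0 0 0 0 0 -3 130; 0 0 0 0 0 -3.5 130; 0 0 0 0 0 -3.5 130"

```text
time_s: 23.35
position: [0.4745, 0.0599, 0.1608]
tool_rot: [[0.861, -0.122, 0.494], [-0.106, -0.993, -0.06], [0.497, -0.0, -0.868]]
ft_force: [-0.2, 0.3, 0.3]
grip_width: 0.0419
gripper_force: 0.0
```

>>> jog_arm --plan "0 0 0 0 0 -3.5 130; 0 0 0 0 0 -1.5 200; 0 0 0 0 0 0 255; 0 0 0 0 0 0 255" --grip_force 20

```text
time_s: 23.68
position: [0.4509, 0.0629, 0.2039]
tool_rot: [[0.859, -0.122, 0.497], [-0.105, -0.993, -0.061], [0.5, -0.0, -0.866]]
ft_force: [0.1, -0.1, -0.4]
grip_width: 0.006
gripper_force: 0.0
```

Run:
```python
from h import *
o=env.observe();print(o["ft_force"],o["time_s"],np.round(o["position"],3),o["grip_width"])
a=np.radians(-6.9);ex=np.array([np.cos(a),np.sin(a),0]);ey=np.array([-np.sin(a),np.cos(a),0])
B=dict(panel=(.46,.53,-.08,.25,.064,.08),redfin=(.5,.57,.0,.09,.076,.1),bluefin=(.505,.57,.1,.2,.074,.1),redvial=(.55,.62,.0,.085,.052,.075),redtray=(.51,.56,.01,.08,.036,.052),handle=(.41,.475,-.02,.2,.035,.06))
for cam in("top","side"):
    im=imaging.get_image(cam);C=cloud(im)
    for n,b in B.items():
        P=comp(C,*b); rect(cam+n,P)
        if len(P): q=P-D0; print("   drawer x",np.percentile(q@ex,[1,99]).round(4),"y",np.percentile(q@ey,[1,99]).round(4),"z",np.percentile(P[:,2],[2,50,98]).round(4))
    for q in("red_rack","blue_rack"):
        m=models.outline_of(cam,q)
        if m: r=C[m[0]["region"]]-D0; print("   ",q,m[0]["confidence"],"y",np.percentile(r@ey,[2,98]).round(4),"x",np.percentile(r@ex,[2,98]).round(4),"z",np.percentile(r[:,2],[2,98]).round(4))
# push pose: closed fingers before the bar
hm=D0+ex*(-.087-.035)+np.array([0,0,.022]); print("handle mid est",hm)
p=hm-ex*.06; p[2]=.030; goto(p+[0,0,.1],tool(-6.9,0),flip=1)
```

```text
[ 0.12657507 -0.07002308 -0.42942923] 23.6833 [0.451 0.063 0.204] 0.006013926909573304
toppanel 371 [502.7  88.5] [184.5  12. ] 83.1 z 0.07
   drawer x [-0.0848 -0.073 ] y [-0.0931  0.0874] z [0.0652 0.0702 0.0747]
topredfin 69 [528.5  51. ] [13.7 28.7] 81.9 z 0.082
   drawer x [-0.0627 -0.0347] y [-0.0431 -0.0294] z [0.0765 0.0816 0.0858]
topbluefin 71 [543.6 130.4] [14.  28.6] 83.3 z 0.081
   drawer x [-0.0574 -0.0293] y [0.0373 0.0512] z [0.0767 0.0811 0.0858]
topredvial 80 [579.7  51.9] [40.9 25.7] 35.5 z 0.061
   drawer x [-0.0196  0.0106] y [-0.0444 -0.0072] z [0.0522 0.0613 0.0655]
topredtray 400 [535.2  47.6] [65.2 48.9] 89.1 z 0.044
   drawer x [-0.0651 -0.0166] y [-0.069  -0.0063] z [0.04   0.0443 0.0502]
tophandle 230 [462.2  93.4] [ 22.5 118.4] 0.1 z 0.046
   drawer x [-0.1252 -0.1037] y [-0.0608  0.0546] z [0.0417 0.0461 0.0511]
    red_rack 0.95 y [-0.0693 -0.0048] x [-0.0637  0.0306] z [0.012  0.0625]
    blue_rack 0.67 y [0.0113 0.0767] x [-0.0579  0.0303] z [0.0157 0.0684]
sidepanel 252 [500.2  92.6] [186.4  13. ] 83.2 z 0.069
   drawer x [-0.0881 -0.0762] y [-0.0894
[... 251 characters left out ...]
09 0.057 ] z [0.0743 0.08   0.0839]
sideredvial 61 [564.3  51.8] [53.5 15.5] 81.2 z 0.058
   drawer x [-0.021  -0.0059] y [-0.0569 -0.0057] z [0.0525 0.0583 0.0638]
sideredtray 173 [534.1  51.5] [59.4 49.1] 86.5 z 0.044
   drawer x [-0.0683 -0.0193] y [-0.0627 -0.0054] z [0.0394 0.0435 0.0512]
sidehandle 165 [466.7  97.8] [120.3  25.5] 84.0 z 0.045
   drawer x [-0.1282 -0.1047] y [-0.0538  0.0613] z [0.0383 0.0449 0.0498]
    red_rack 0.88 y [-0.0594  0.0029] x [-0.0683  0.0353] z [0.0061 0.0632]
    blue_rack 0.56 y [0.0215 0.0749] x [-0.0627  0.0336] z [0.0161 0.0618]
handle mid est [0.4601836  0.09585669 0.042     ]
turn [  0.  -29.8  -0.1] n 5 then shift cm [-5.49 -3.39  7.23] n 3 flip 1
```

The red rack is flat: tray top 24 mm and vials about 41 mm above the drawer floor, fin at the front, y −67 to −1. The blue rack is still against the left wall. Now I'll take the closed fingers in front of the bar handle.

>>> jog_arm --plan "0 -6 0 0 0 0 255; 0 -6 0 0 0 0 255; 0 -6 0 0 0 0 255; 0 -6 0 0 0 0 255; 0 -5.8 0 0 0 0 255; 0 0 0 -1.8 -1.1 1 255; 0 0 0 -1.9 -1.1 2 255; 0 0 0 -1.8 -1.2 2 255; 0 0 0 0 0 2.2 255; 0 0 0 0 0 0 255"

```text
time_s: 24.82
position: [0.3984, 0.1038, 0.128]
tool_rot: [[0.993, -0.121, -0.005], [-0.121, -0.993, 0.0], [-0.005, 0.0, -1.0]]
ft_force: [-1.4, -0.3, 0.3]
grip_width: 0.0003
gripper_force: 0.0
```

Run:
```python
from h import *
o=env.observe();print(o["ft_force"],o["time_s"],np.round(o["position"],3),o["grip_width"],np.round(o["q"],1))
a=np.radians(-6.9);ex=np.array([np.cos(a),np.sin(a),0])
p=D0-ex*.182; p[2]=.025; goto(p,tool(-6.9,0),flip=1)
```

```text
[-1.37527965 -0.26883021  0.34026776] 24.8167 [0.398 0.104 0.128] 0.00026374643394055176 [ -2.   15.3 104.3   0.   60.7  94.9]
turn [ 0.01  0.3  -0.03] n 1 then shift cm [ 0.23  0.04 10.3 ] n 3 flip 1
```

>>> jog_arm --plan "0 0.3 0 0.2 0 2 255; 0 0 0 0 0 3 255; 0 0 0 0 0 3 255; 0 0 0 0 0 1.8 255; 0 0 0 0 0 0.5 255; 0 0 0 1 0 0 255; 0 0 0 1 0 0 255; 0 0 0 1 0 0 255; 0 0 0 0.5 0 0 255; 0 0 0 0 0 0 255"

```text
time_s: 25.65
position: [0.4405, 0.0984, 0.0297]
tool_rot: [[0.992, -0.122, 0.011], [-0.122, -0.993, -0.001], [0.011, -0.001, -1.0]]
ft_force: [0.5, 0.5, -0.0]
grip_width: 0.0003
gripper_force: 0.0
```

>>> jog_arm --plan "0 0 0 0.3 0 0 255; 0 0 0 0.3 0 0 255; 0 0 0 0.3 0 0 255; 0 0 0 0.3 0 0 255; 0 0 0 0.3 0 0 255; 0 0 0 0.3 0 0 255; 0 0 0 0.3 0 0 255"

```text
time_s: 26.23
position: [0.459, 0.0962, 0.0286]
tool_rot: [[0.993, -0.122, 0.007], [-0.122, -0.993, -0.0], [0.007, -0.0, -1.0]]
ft_force: [-4.2, 0.9, 2.3]
grip_width: 0.0001
gripper_force: 1.6
```

In contact and the drawer is sliding (about 4 N). I keep pushing smoothly.

>>> jog_arm --plan "0 0 0 0.4 0 0 255; 0 0 0 0.5 0 0 255; 0 0 0 0.5 0 0 255; 0 0 0 0.5 0 0 255; 0 0 0 0.5 0 0 255; 0 0 0 0.5 0 0 255; 0 0 0 0.5 0 0 255; 0 0 0 0.5 0 0 255; 0 0 0 0.5 0 0 255; 0 0 0 0.5 0 0 255"

```text
time_s: 27.07
position: [0.5079, 0.0903, 0.0288]
tool_rot: [[0.993, -0.122, 0.007], [-0.122, -0.993, -0.0], [0.007, -0.0, -1.0]]
ft_force: [-3.6, 2.5, -1.5]
grip_width: -0.0003
gripper_force: 1.7
```

>>> jog_arm --plan "0 0 0 0.4 0 0 255; 0 0 0 0.4 0 0 255; 0 0 0 0.4 0 0 255; 0 0 0 0.3 0 0 255; 0 0 0 0.3 0 0 255; 0 0 0 0.2 0 0 255; 0 0 0 0.2 0 0 255; 0 0 0 0.2 0 0 255; 0 0 0 0 0 0 255"

```text
time_s: 27.82
position: [0.5319, 0.0871, 0.0292]
tool_rot: [[0.993, -0.122, 0.008], [-0.122, -0.993, -0.001], [0.008, -0.0, -1.0]]
ft_force: [-1.7, -0.8, -1.7]
grip_width: -0.0001
gripper_force: 0.8
```

Run:
```python
from h import *
a=np.radians(-6.9);ex=np.array([np.cos(a),np.sin(a),0])
o=env.observe();print(o["ft_force"],o["wrist_torque"],o["time_s"])
for cam in("top","side"):
    C=cloud(imaging.get_image(cam))
    P=comp(C,.5,.63,-.08,.25,.064,.075); q=(P-np.array([.718,.064,0]))@ex; rect(cam,P); print(np.percentile(q,[5,50,95]).round(4))
```

```text
[-1.70466058 -0.83384371 -1.74822003] [-0.0288395  0.3030522 -0.0131837] 27.8167
top 309 [591.5  77.2] [185.3  12.1] 83.1 z 0.07
[-0.1325 -0.1269 -0.1218]
side 212 [590.5  96.8] [156.7  12.8] 83.2 z 0.069
[-0.1362 -0.1309 -0.125 ]
```

About 13 mm remain. I finish slowly.

>>> jog_arm --plan "0 0 0 0.2 0 0 255; 0 0 0 0.2 0 0 255; 0 0 0 0.2 0 0 255; 0 0 0 0.2 0 0 255; 0 0 0 0.1 0 0 255; 0 0 0 0.1 0 0 255; 0 0 0 0 0 0 255"

```text
time_s: 28.5
position: [0.5417, 0.086, 0.0293]
tool_rot: [[0.993, -0.122, 0.008], [-0.122, -0.993, -0.001], [0.008, -0.0, -1.0]]
ft_force: [-0.6, -0.9, 0.4]
grip_width: -0.0
gripper_force: 0.8
```

>>> jog_arm --plan "0 0 0 0.1 0 0 255; 0 0 0 0.1 0 0 255; 0 0 0 0.1 0 0 255; 0 0 0 0 0 0 255"

```text
time_s: 28.83
position: [0.5446, 0.0857, 0.0293]
tool_rot: [[0.993, -0.122, 0.008], [-0.122, -0.993, -0.001], [0.008, -0.0, -1.0]]
ft_force: [-3.2, -1.1, 1.7]
grip_width: -0.0002
gripper_force: 1.0
```

>>> jog_arm --plan "0 0 0 0.1 0 0 255; 0 0 0 0.1 0 0 255; 0 0 0 0 0 0 255"

```text
time_s: 29.08
position: [0.5453, 0.0856, 0.0292]
tool_rot: [[0.993, -0.122, 0.005], [-0.122, -0.993, -0.0], [0.005, -0.0, -1.0]]
ft_force: [-8.1, -0.8, 4.0]
grip_width: 0.0002
gripper_force: 3.6
```

Force is building: it has reached the stop. One more small press to confirm, then a measurement.

>>> jog_arm --plan "0 0 0 0.1 0 0 255; 0 0 0 0.1 0 0 255; 0 0 0 0 0 0 255; 0 0 0 0 0 0 255"

```text
time_s: 29.42
position: [0.5454, 0.0856, 0.0292]
tool_rot: [[0.993, -0.121, 0.001], [-0.121, -0.993, -0.0], [0.001, 0.0, -1.0]]
ft_force: [-15.0, -0.2, 10.7]
grip_width: 0.0001
gripper_force: 7.3
```

Run:
```python
from h import *
a=np.radians(-6.9);ex=np.array([np.cos(a),np.sin(a),0])
o=env.observe();print(o["ft_force"],o["time_s"])
for cam,c in(("top",[.719,.0623,0]),("side",[.7168,.066,0])):
    C=cloud(imaging.get_image(cam))
    P=comp(C,.5,.63,-.08,.25,.064,.075); q=(P-np.array(c))@ex; rect(cam,P); print(np.percentile(q,[5,50,95]).round(4))
```

```text
[-15.04921054  -0.2415038   10.70830537] 29.4167
top 111 [611.4 111.5] [113.2   7.8] 84.0 z 0.07
[-0.1161 -0.1122 -0.1093]
side 208 [604.2  95.4] [156.2  13.7] 83.4 z 0.069
[-0.1212 -0.1158 -0.1098]
```

The panel centre is at −116 mm, which is fully shut. Back off, retreat and lift.

>>> jog_arm --plan "0 0 0 -0.5 0 0 255; 0 0 0 -1.5 0 0 255; 0 0 0 -2.5 0 0 255; 0 0 0 -3 0 0 255; 0 0 0 -2 0 -2 255; 0 0 0 0 0 -3 255; 0 0 0 0 0 -3 255; 0 0 0 0 0 -2 255; 0 0 0 0 0 0 255; 0 0 0 0 0 0 255"

```text
time_s: 30.35
position: [0.4542, 0.0969, 0.1295]
tool_rot: [[0.993, -0.122, 0.011], [-0.122, -0.993, -0.001], [0.011, -0.001, -1.0]]
ft_force: [0.0, 1.0, -0.3]
grip_width: -0.0
gripper_force: 0.0
```

Run:
```python
from h import *
a=np.radians(-6.9);ex=np.array([np.cos(a),np.sin(a),0])
o=env.observe();print(o["ft_force"],o["time_s"],o["position"])
for cam,c in(("top",[.719,.0623,0]),("side",[.7168,.066,0])):
    C=cloud(imaging.get_image(cam))
    P=comp(C,.5,.63,-.08,.25,.064,.075); print(np.percentile((P-np.array(c))@ex,[5,50,95]).round(4))
    H=comp(C,.52,.575,-.02,.2,.035,.055); print("handle",np.percentile((H-np.array(c))@ex,[5,50,95]).round(4))
print(job.close_job())
```

```text
[ 0.04675999  1.0152978  -0.27472334] 30.35 [0.45415968 0.0968917  0.12945654]
[-0.1207 -0.1153 -0.1097]
handle [-0.1608 -0.1557 -0.1484]
[-0.1214 -0.1155 -0.1092]
handle [-0.1613 -0.1567 -0.1452]
the job is handed in; nothing more can be done
None
```

The job is handed in at about 30 s of robot time: the blue rack is against the drawer's left wall, the red rack lies flat beside it on the right with its fin to the front (tipped to 50° at most), the drawer is fully shut, and no move brought the arm near the bystanders.

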